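Hold the gear-case cover over its screw holes

ROBOT

A 6-joint arm with a two-finger parallel gripper is mounted at the origin on the work surface. World frame = base frame: x ahead of the robot, y to its left, z up, the work surface at z = 0. Lengths are in m, angles in rad, forces in N, time in s.
With the tool pointing down it reaches from about 0.225 to 0.875 m from the base axis. Payload 3.4 kg.
Tool frame: the origin (TCP) lies at the very end of the fingers, on their centre line; the grasp point (between the pads) lies 19 mm behind it (bot.grasp_offset is the distance from the TCP to the grasp point, in m); z points along the fingers, y is the line along which they close (so a half turn about z gives the same grasp; the last joint's range is limited). The gripper opens to 85 mm and grips with 20 to 120 N. Pads are 22 mm wide; open, the fingers measure 114 mm over their backs; the gripper's body (76 mm by 85 mm) begins 54 mm behind the grasp point. The pads swing forward as they close: fully open they stand 13 mm farther back than shut.
Start: joints at [-0.121, 0.276, 1.505, -0, 1.361, -0.121], TCP at [0.575, -0, 0.231] pointing down, gripper open.
Joint ranges: [-2.89, 2.89], [-0.75, 2.08], [0.22, 2.7], [-1.18, 4.32], [0.11, 2.71], [-2.7, 2.7]. Speed limits (rad/s): [2.57, 2.57, 3.14, 3.14, 3.14, 3.14].

INTERFACE

Orientations are given as a rotation vector (axis times angle).
In Python, from workcell import bot gives the robot as it stands.
- The arm moves only by the shell command python3 -m pendant 'ROWS' [FORCE]. ROWS is JSON, a list of rows, each a list of 7 numbers: the finger opening in cm, from 0 to 8.54, then the shift along the tool's x, y, z in cm, then the turn, a rotation vector about the tool's x, y, z in degrees. A call has 1 to 12 rows; each row is the pose to reach, as a shift and turn from the pose commanded when the call began, along the tool's axes at that moment; what a row does not reach only later rows make up. A row lasts 1/10 s, in which the tool goes at most 50 mm and 8.59 degrees, less where a joint would pass 70% of its speed; a pose out of reach is approached as far as the arm can. A call with a gripper value outside its range is refused whole. The fingers move at their own pace and stop on an object; FORCE is the grip in N (left out, the last holds). Time passes only in rows, so rows that repeat a pose let the fingers close. It gives the time, the measured TCP pose, the force, the opening and the grip force at its end, in the units of the state.
- bot.read_state(): the state, without advancing time (a new reading comes with each control period).
- bot.read_camera(name): name is "scene" or "side" or "wrist"; returns the picture (420x560x3 uint8, blue, green, red); there is no depth.
- bot.camera_model(name): a dict with "vertical_fov" (degrees; the focal length in pixels is half the picture's height over the tangent of half this angle, whatever the lens; pixels are square), "cx", "cy" (the principal point, pixels), "world_to_cam" (4x4, takes a point from world to camera coordinates). Camera axes: x right, y up, looking along -z (the intrinsics and any distortion apply to the point x, -y, -z); pixel columns grow to the right and rows downward; lengths in m; the calibration is good to about 2 mm. A picture is of the moment at which its call begins: read the wrist's pose just before it. camera_model takes no time and is no camera call; for the wrist camera it gives the pose at the moment of the call.
- bot.sign_off(): hands the job in; it is judged then, once.
Trained networks look in the newest picture that a camera, given by its name, has taken for a name from the list of things; names that differ only in an ending like _2 or _b are one class to them, and where a whole thing is asked for, a point or a joint stands for the part that bears it (a point fixed in the world has none). Each returns a list of dicts, best first, with "conf" (0 to 1); they miss things now and then, are a little off and sometimes report something else, mostly with a low value. They report only what shows in the picture. A call takes as long as a camera call. They do not tell look-alikes from the thing itself.
- bot.boxes_of(thing, camera): "position" ([row, column] in pixels, amid what is visible of it).
- bot.silhouettes(thing, camera): "region" (420x560 bool, what is visible of it) and "position" ([row, column] in pixels, amid what is visible of it).
- bot.tip_of(thing, camera): "position" ([row, column] in pixels: a listed point, or the origin of a listed thing).
The state is a dict: "clock": time; "q": joint angles; "qvel": joint speeds; "joint_efforts": joint torques, N m; "tool_pos": TCP position; "tool_rot": TCP orientation; "contact_force": force on the tool from outside, world axes, zero at the start; "moment": the same for the moment, N m; "finger_gap": finger opening in m; "gripper_force": force on a finger pad.
Only numpy, scipy, OpenCV 4.12 (cv2) and the standard library are available. Lean on these libraries where they do the work, as an engineer would, in place of code of your own. Each camera call takes 0.05 s, during which the arm holds its last target. There are 200 camera calls.

TASK

Take the four-hole aluminium cover by its blue grip and carry it to the open grey gear case. Hold it hovering level about a centimetre above the case's rim, never touching the case, wide hole pair over wide and narrow pair over narrow, so that each threaded hole shows whole through its cover hole and a colleague can start the screws. Finish while still holding the cover steady there, with the smaller dark cover, the two sample jars and the orange screw dish left standing where they are.

Things in the scene. Friction and masses are not known exactly. Their poses are not given: they have to be found in the camera images.
- cover: Loose aluminium cover plate, 180 (x) x 130 (y) x 5 mm, 0.3 to 0.5 kg, flat on the bench; its x points within 0.7 rad of straight away from the robot. Origin: centre of its underside, z up. 14 mm through holes: wide pair at x -76, y +50 and -50 mm; narrow pair at x +76, y +34 and -34 mm. Centre of mass at the middle, under the blue grip.
- cover_grip (a point): Centre of the cover's blue grip bar, 31 mm above the underside. The bar runs along the cover's x: 70 long, 16 wide (y), z = 22 to 40 mm, on two feet of the same width at its ends. Take it from above, fingers closing along the cover's y.
- gear_case: Heavy grey gear case, fixed to the bench, open-topped, a brass and a steel gear inside. Origin: centre of its underside, z up; x within 0.4 rad of straight away from the robot. Rim 180 (x) x 130 (y) mm, top 70 mm above the bench, opening 124 x 80 mm, nothing above the rim. 6 mm threaded holes in brass, in the cover's pattern: the cover is right way round when its x points as the case's x.
- cover_hole0 (a point): Centre of the cover's hole 0 (wide pair), 14 mm, on the underside, at x -76, y 50 mm of the cover.
- cover_hole1 (a point): Centre of the cover's hole 1 (wide pair), 14 mm, on the underside, at x -76, y -50 mm of the cover.
- cover_hole2 (a point): Centre of the cover's hole 2 (narrow pair), 14 mm, on the underside, at x 76, y 34 mm of the cover.
- cover_hole3 (a point): Centre of the cover's hole 3 (narrow pair), 14 mm, on the underside, at x 76, y -34 mm of the cover.
- case_hole0 (a point): Mouth of the case's 6 mm threaded hole 0 (wide pair), on the rim's top, at x -76, y 50, z 70 mm of the case; cover_hole0 belongs over it.
- case_hole1 (a point): Mouth of the case's 6 mm threaded hole 1 (wide pair), on the rim's top, at x -76, y -50, z 70 mm of the case; cover_hole1 belongs over it.
- case_hole2 (a point): Mouth of the case's 6 mm threaded hole 2 (narrow pair), on the rim's top, at x 76, y 34, z 70 mm of the case; cover_hole2 belongs over it.
- case_hole3 (a point): Mouth of the case's 6 mm threaded hole 3 (narrow pair), on the rim's top, at x 76, y -34, z 70 mm of the case; cover_hole3 belongs over it.
- spare_cover: Loose smaller dark steel cover of another machine, 130 x 100 x 5 mm, two holes, black grip 40 mm high, lying on the bench; leave it. Origin: centre of its underside.
- bottle_a: Pale sample jar with white cap, 54 mm across, 100 mm tall, standing; leave it. Origin: centre of its underside.
- bottle_b: A second sample jar like bottle_a; leave it. Origin: centre of its underside.
- screw_dish: Low orange dish, 70 x 90 x 18 mm, with the cover screws; leave it. Origin: centre of its underside.
Not all that is in view belongs to the job. Several things have the shape of the spare_cover; the one meant has the colours described above.

How it is judged:
On the way:
1. the cover is lifted off the bench in the fingers (contact force between the fingers and cover above 2 N and height (world z) of cover above 0.03 m), for 0.2 s.
At the end, for the whole second after the job is handed in: Fingers hold the cover (over 2 N), still (10 mm/s, 0.1 rad/s); each of its 4 holes is within 4 mm sideways of its threaded hole and 3 to 20 mm above the rim; neither case nor bystander bears on it; bystanders within 20 mm of their start, jars upright (contact force between the fingers and cover above 2 N and linear speed of cover below 0.01 m/s and angular speed of cover below 0.1 rad/s and horizontal distance between cover_hole0 and case_hole0 below 0.004 m and z of cover_hole0 in the frame of case_hole0 between 0.003 and 0.02 m and horizontal distance between cover_hole1 and case_hole1 below 0.004 m and z of cover_hole1 in the frame of case_hole1 between 0.003 and 0.02 m and horizontal distance between cover_hole2 and case_hole2 below 0.004 m and z of cover_hole2 in the frame of case_hole2 between 0.003 and 0.02 m and horizontal distance between cover_hole3 and case_hole3 below 0.004 m and z of cover_hole3 in the frame of case_hole3 between 0.003 and 0.02 m and contact force between cover and gear_case below 0.1 N and contact force between cover and spare_cover below 0.1 N and contact force between cover and bottle_a below 0.1 N and contact force between cover and bottle_b below 0.1 N and contact force between cover and screw_dish below 0.1 N and distance of each of spare_cover, bottle_a, bottle_b, screw_dish from where it was at the start of the episode below 0.02 m and angle between each of bottle_a, bottle_b's own z axis and vertical below 0.2 rad); the arm keeps its last pose, push and grip.
It fails at once if the cover touches the gear case (over 0.5 N) (contact force between cover and gear_case above 0.5 N).
It fails at once if a bystander is pushed more than 30 mm or a jar is tipped (distance of any of spare_cover, bottle_a, bottle_b, screw_dish from where it was at the start of the episode above 0.03 m or angle between any of bottle_a, bottle_b's own z axis and vertical above 0.5 rad).
It also fails if it takes over 40 s, if anything falls off the work surface, if the arm or the gripper's body presses on something with over 40 N, if the wrist force passes 120 N, or if a joint passes its speed limit or range.

## Working session

There is one attempt and no reset: what is moved stays moved. The work goes in short steps, Python scripts to look and compute and a shell command to move; the robot and the scene stay as the last step left them, time stands still between calls to the robot, and variables do not carry over. Pictures are saved under pics/ and viewed, at most 10 in all, crops included, and the job is handed in when it is done.

```bash
mkdir -p pics; ls; python3 - <<'E'
from workcell import bot
import cv2,numpy as np
for n in ["scene","side","wrist"]:
    im=bot.read_camera(n); cv2.imwrite(f"pics/{n}0.png",im)
    m=bot.camera_model(n); print(n,{k:(np.round(v,4).tolist() if k=="world_to_cam" else v) for k,v in m.items()})
a=cv2.imread("pics/scene0.png");b=cv2.imread("pics/side0.png");c=cv2.imread("pics/wrist0.png")
for n in ["scene","side","wrist"]:
  for t in ["cover","gear_case","cover_grip"]:
    print(n,t,[(np.round(d["position"],1).tolist(),round(d["conf"],2)) for d in bot.tip_of(t,n)])
print(bot.read_state())
E
```

```text
pics
scene {'vertical_fov': 52.79443509012169, 'cx': 283.56308002320367, 'cy': 206.4139226323698, 'world_to_cam': [[-0.7834, 0.6214, -0.0148, 0.3781], [-0.3716, -0.4492, 0.8125, 0.1485], [0.4982, 0.642, 0.5828, -1.5346], [0.0, 0.0, 0.0, 1.0]]}
side {'vertical_fov': 44.17625748643154, 'cx': 287.6116109474111, 'cy': 207.62018077918788, 'world_to_cam': [[-0.8247, -0.5654, 0.0153, 0.4591], [0.4352, -0.617, 0.6557, -0.2722], [-0.3613, 0.5474, 0.7549, -1.3769], [0.0, 0.0, 0.0, 1.0]]}
wrist {'vertical_fov': 71.61458101804676, 'cx': 280.4737244351184, 'cy': 209.95059607103812, 'world_to_cam': [[1.0, 0.0006, -0.0018, -0.5737], [-0.0011, 0.9533, -0.3021, 0.0399], [0.0015, 0.3021, 0.9533, -0.3799], [0.0, 0.0, 0.0, 1.0]]}
scene cover [([182.0, 222.0], 0.7)]
scene gear_case [([229.7, 263.8], 0.83)]
scene cover_grip [([174.2, 223.3], 0.86)]
side cover [([167.4, 344.8], 0.71)]
side gear_case [([222.8, 276.6], 0.97), ([155.1, 330.8], 0.64)]
side cover_grip [([161.2, 346.6], 0.77)]
wrist cover [([361.3, 243.3], 0.64)]
wrist gear_case [([163.0, 278.5], 0.74)]
wrist cover_grip []
{'clock': 0.6, 'q': array([-1.20945896e-01,  2.75869946e-01,  1.50487602e+00, -5.24610268e-06,
        1.36070023e+00, -1.20974064e-01]), 'qvel': array([-1.01846246e-03,  9.31206213e-04,  2.48860265e-05,  1.07996914e-03,
        8.60140428e-04,  1.47360264e-03]), 'joint_efforts': array([-1.76304286e-03, -4.16391993e+01, -2.45985317e+01, -2.41160615e-04,
        4.68208855e-04, -7.98012707e-06]), 'tool_pos': array([5.75041850e-01, 1.87502380e-05, 2.31354741e-01]), 'tool_rot': array([2.22132520e+00, 2.22139020e+00, 1.35506324e-04]), 'contact_force': array([-0.43442928,  0.0481797 ,  0.10202707]), 'moment': array([0.00551478, 0.02753224, 0.01626987]), 'gripper_force': 0.0, 'finger_gap': 0.08539022403380483}
```

View pics/scene0.png

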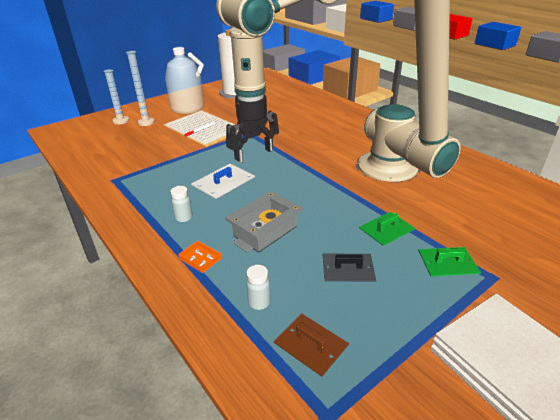

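View pics/wrist0.png

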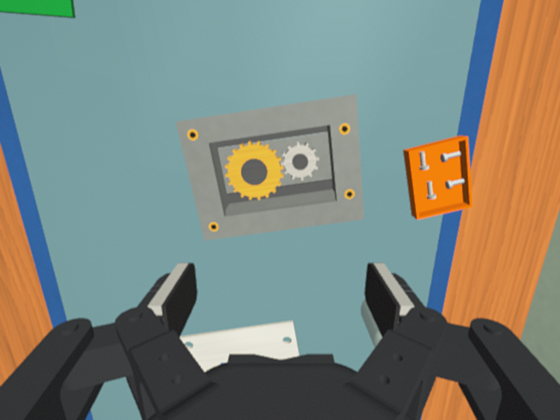

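The scene picture shows the aluminium cover with its blue grip at (row 180, col 222) and the gear case at (222, 264). The jars are at (203, 181) and (287, 258), and the dish is at (256, 200).
Things that could be taken for the cover: the dark spare (267, 348), the greens (228, 388) and (262, 448), and the brown one (345, 310). Only (180, 222) is pale with a blue grip. In the wrist view the case holes are at (134,193), (227,213), (129,344) and (194,349), so the wide pair is nearer the robot.

```bash
cat > h.py <<'E'
from workcell import bot
import cv2,numpy as np
from scipy.optimize import least_squares
H=np.array([[-.076,.05],[-.076,-.05],[.076,.034],[.076,-.034]])
def back(m,rc,z):
    f=210/np.tan(np.radians(m["vertical_fov"])/2)
    d=np.array([(rc[1]-m["cx"])/f,-(rc[0]-m["cy"])/f,-1.])
    R=m["world_to_cam"][:3,:3];t=m["world_to_cam"][:3,3]
    o=-R.T@t; d=R.T@d
    return o+d*(z-o[2])/d[2]
def proj(m,p):
    f=210/np.tan(np.radians(m["vertical_fov"])/2)
    c=m["world_to_cam"][:3,:3]@p+m["world_to_cam"][:3,3]
    return np.array([m["cy"]-f*c[1]/c[2]*-1*-1*-1 if 0 else m["cy"]+f*c[1]/c[2], m["cx"]-f*c[0]/c[2]])
def fit(P):  # P: {i:xy}
    k=list(P);X=np.array([P[i][:2] for i in k])
    def e(v):
        c,s=np.cos(v[2]),np.sin(v[2]); return (H[k]@np.array([[c,s],[-s,c]])+v[:2]-X).ravel()
    r=least_squares(e,[*X.mean(0),0]); return r.x,np.round(r.fun.reshape(-1,2)*1e3,1)
def tip(t,cam,n=1):
    return [(np.array(d["position"]),d["conf"]) for d in bot.tip_of(t,cam)[:n]]
E
sed -i 's/m\["cy"\]-f\*c\[1\]\/c\[2\]\*-1\*-1\*-1 if 0 else //' h.py
python3 - <<'E'
from h import *
for cam in ["scene","side","wrist"]:
    bot.read_camera(cam); m=bot.camera_model(cam)
    for pre,z in [("cover",0.),("case",.07)]:
        P={}
        for i in range(4):
            for rc,c in tip(f"{pre}_hole{i}",cam): P[i]=back(m,rc,z);print(cam,pre,i,np.round(rc,1),round(c,2),np.round(P[i],4))
        if len(P)>2: print("FIT",*fit(P))
for cam in ["scene","side"]:
    m=bot.camera_model(cam)
    for t,z in [("cover_grip",.031),("cover",0),("spare_cover",0),("bottle_a",0),("screw_dish",0)]:
        print(cam,t,[(np.round(back(m,r,z)[:2],3),round(c,2)) for r,c in tip(t,cam,4)])
im=cv2.imread("pics/scene0.png")[150:300,160:310];cv2.imwrite("pics/crop.png",cv2.resize(im,None,fx=4,fy=4,interpolation=2))
E
```

```text
scene cover 0 [186.4 202.3] 0.97 [ 0.5901 -0.3093  0.    ]
scene cover 1 [186.4 202.3] 0.97 [ 0.5901 -0.3093  0.    ]
scene cover 2 [186.4 202.3] 0.97 [ 0.5901 -0.3093  0.    ]
scene cover 3 [186.4 202.3] 0.97 [ 0.5901 -0.3093  0.    ]
FIT [ 0.59013711 -0.309279    0.        ] [[-76.  50.]
 [-76. -50.]
 [ 76.  34.]
 [ 76. -34.]]
scene case 0 [225.5 251.3] 0.97 [0.6321 0.0494 0.07  ]
scene case 1 [225.5 251.3] 0.97 [0.6321 0.0494 0.07  ]
scene case 2 [225.5 251.3] 0.97 [0.6321 0.0494 0.07  ]
scene case 3 [225.5 251.3] 0.97 [0.6321 0.0494 0.07  ]
FIT [0.632099   0.04937106 0.        ] [[-76.  50.]
 [-76. -50.]
 [ 76.  34.]
 [ 76. -34.]]
side cover 0 [168.6 373.4] 0.83 [ 0.443  -0.3393  0.    ]
side cover 1 [168.6 373.4] 0.83 [ 0.443  -0.3393  0.    ]
side cover 2 [168.6 373.4] 0.83 [ 0.443  -0.3393  0.    ]
side cover 3 [168.6 373.4] 0.83 [ 0.443  -0.3393  0.    ]
FIT [ 0.44301061 -0.33925052  0.        ] [[-76.  50.]
 [-76. -50.]
 [ 76.  34.]
 [ 76. -34.]]
side case 0 [201.7 252.1] 0.92 [0.6442 0.0593 0.07  ]
side case 1 [201.7 252.1] 0.92 [0.6442 0.0593 0.07  ]
side case 2 [201.7 252
[... 944 characters left out ...]
)]
scene spare_cover [(array([0.261, 0.433]), 0.92), (array([0.294, 0.234]), 0.91), (array([0.488, 0.276]), 0.77), (array([0.726, 0.396]), 0.57)]
scene bottle_a [(array([ 0.712, -0.195]), 0.83)]
scene screw_dish [(array([0.778, 0.017]), 0.66)]
side cover_grip [(array([0.758, 0.029]), 0.69), (array([ 0.512, -0.296]), 0.67), (array([0.47, 0.3 ]), 0.17)]
side cover [(array([ 0.522, -0.292]), 0.74)]
side spare_cover [(array([0.483, 0.278]), 0.8), (array([0.716, 0.387]), 0.66), (array([0.261, 0.435]), 0.61), (array([ 0.449, -0.347]), 0.46)]
side bottle_a [(array([ 0.717, -0.192]), 0.71), (array([0.743, 0.228]), 0.7)]
side screw_dish [(array([0.777, 0.002]), 0.73), (array([ 0.692, -0.039]), 0.61)]
```

View pics/crop.png

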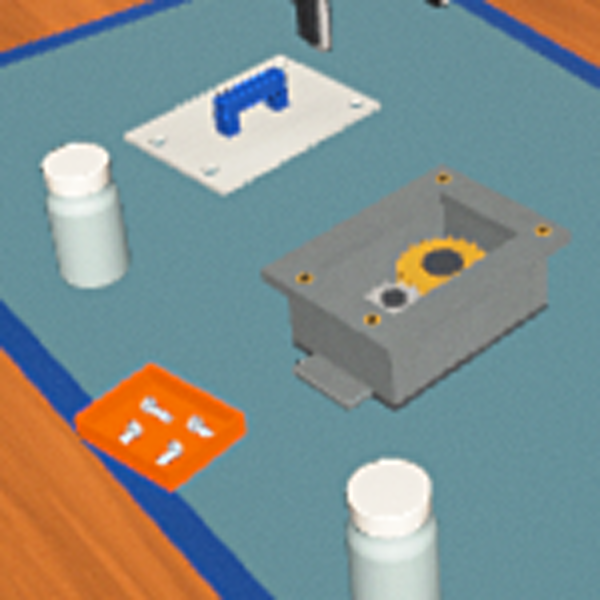

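The crop shows the aluminium cover with its blue grip. Its far holes are at crop (140,157) and (170,210), and a near hole is at (103,357). The choice is confirmed, so I move the wrist camera over the cover.

```bash
cat >> h.py <<'E'
def holes(pre,z,cx=None,n=8):
    "wrist holes, averaged over 2 pictures, matched to the pattern"
    out=[]
    for k in range(2):
        m=bot.camera_model("wrist"); bot.read_camera("wrist")
        D=[(r,c) for r,c in tip(pre+"_hole0","wrist",n) if c>.3]
        W=np.array([back(m,r,z)[:2] for r,c in D]); best=None
        for i in range(len(W)):
            for j in range(len(W)):
                for a in range(4):
                    for b in range(4):
                        if i==j or a==b: continue
                        d=W[j]-W[i];h=H[b]-H[a]
                        if abs(np.hypot(*d)-np.hypot(*h))>.01: continue
                        t=np.arctan2(d[1],d[0])-np.arctan2(h[1],h[0]); t=(t+np.pi)%(2*np.pi)-np.pi
                        if abs(t)>.85: continue
                        c,s=np.cos(t),np.sin(t);R=np.array([[c,s],[-s,c]])
                        P=H@R+(W[i]-H[a]@R); dd=np.linalg.norm(P[:,None]-W[None],axis=2)
                        n_=(dd.min(1)<.01).sum(); sc=(n_,-np.minimum(dd.min(1),.02).sum())
                        if best is None or sc>best[0]: best=(sc,{q:W[dd[q].argmin()] for q in range(4) if dd[q].min()<.01})
        if best is None: print("none",[(np.round(r),round(c,2)) for r,c in D]); continue
        v,res=fit(best[1]); out.append(v); print(pre,len(D),"dets; used",list(best[1]),"pose",np.round(v,4),"res mm",res.tolist())
    return out
E
python3 -c "
from h import *
holes('case',.07)
s=bot.read_state();print(s['tool_pos'])"
python3 -m pendant '[[8.5,-5,-1,0,0,0,0],[8.5,-10,-2,0,0,0,0],[8.5,-15,-3,0,0,0,0],[8.5,-20,-4,0,0,0,0],[8.5,-24,-5.5,0,0,0,0],[8.5,-24,-5.5,0,0,0,0],[8.5,-24,-5.5,0,0,0,0],[8.5,-24,-5.5,0,0,0,0]]'
python3 -c "
from h import *
holes('cover',.005)
cv2.imwrite('pics/w1.png',bot.read_camera('wrist'))"
```

```text
case 3 dets; used [0, 1, 3] pose [0.568  0.0223 0.1593] res mm [[0.2, -1.2], [1.8, 1.7], [-2.0, -0.5]]
case 4 dets; used [0, 1, 2, 3] pose [0.567  0.0241 0.1578] res mm [[-1.0, -1.8], [1.9, 2.2], [1.4, 1.0], [-2.4, -1.4]]
[ 5.75027780e-01 -8.89897930e-06  2.31344446e-01]
clock: 3.45
tool_pos: [0.5202, -0.239, 0.2313]
tool_rot: [-2.221, -2.222, -0.001]
contact_force: [-0.0, 0.6, 0.8]
finger_gap: 0.0849
gripper_force: 0.0
cover 4 dets; used [0, 1, 2, 3] pose [ 0.5125 -0.2929  0.1837] res mm [[-2.2, -1.4], [-1.1, 2.5], [-1.4, 2.3], [4.8, -3.4]]
cover 4 dets; used [0, 1, 2, 3] pose [ 0.5094 -0.2948  0.1674] res mm [[-3.5, -2.1], [1.5, 3.5], [0.9, 2.4], [1.2, -3.9]]
```

View pics/w1.png

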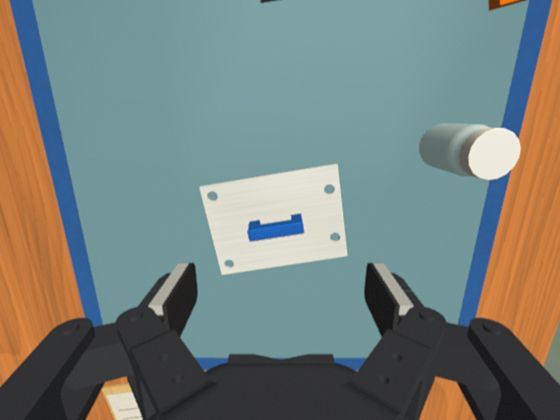

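The wrist view shows the whole cover: holes at (196,212), (263,229), (188,329) and (236,335), grip at (229,275), and a jar to the right. I'll refine the hole centres with colour centroids and check them against the plate outline.

```bash
cat >> h.py <<'E'
def refine(im,rc,kind):
    r,c=np.round(rc).astype(int);w=13
    p=im[r-w:r+w+1,c-w:c+w+1].astype(float); b,g,rd=p[...,0],p[...,1],p[...,2]
    wt=np.clip((np.median(rd)-25)-rd,0,60) if kind=="cover" else np.clip(rd-b-25,0,80)
    n,l,st,ce=cv2.connectedComponentsWithStats((wt>5).astype(np.uint8))
    k=1+np.argmax(st[1:,4]); wt=wt*(l==k); yy,xx=np.mgrid[-w:w+1,-w:w+1]
    return np.array([r+(wt*yy).sum()/wt.sum(),c+(wt*xx).sum()/wt.sum()]),int(st[k,4])
def measure(kind,z,rcs,cam="wrist",im=None,m=None):
    m=m or bot.camera_model(cam); im=bot.read_camera(cam) if im is None else im
    R=[refine(im,x,kind) for x in rcs]; v,res=fit({i:back(m,R[i][0],z) for i in range(4)})
    print(kind,[(np.round(a,1).tolist(),n) for a,n in R],"pose",np.round(v,4),"res",res.tolist()); return v
E
python3 - <<'E'
from h import *
im=bot.read_camera("wrist");m=bot.camera_model("wrist")
v=measure("cover",.005,[(196,212),(263,229),(188,329),(236,335)],im=im,m=m)
msk=((im.min(2)>170)).astype(np.uint8); msk[:, :150]=0;msk[:,380:]=0;msk[290:]=0;msk[:150]=0
c=max(cv2.findContours(msk,0,1)[0],key=cv2.contourArea)
W=np.array([back(m,(y,x),.005)[:2] for x,y in c[:,0]+0.0]).astype(np.float32)
print("rect",cv2.minAreaRect(W*1000)); 
hsv=((im[...,0].astype(int)-im[...,2])>80)&(im[...,0]>120); hsv[:200]=0;hsv[260:]=0;hsv[:,:230]=0;hsv[:,320:]=0
ys,xs=np.nonzero(hsv);print("blue",ys.min(),ys.max(),xs.min(),xs.max())
# case from first wrist picture: camera pose at start: shift
w0=cv2.imread("pics/wrist0.png")
m0=dict(m);M=np.array([[1.,.0006,-.0018,-.5737],[-.0011,.9533,-.3021,.0399],[.0015,.3021,.9533,-.3799],[0,0,0,1]]);m0["world_to_cam"]=M
measure("case",.07,[(134,193),(227,213),(129,344),(194,349)],im=w0,m=m0)
E
```

```text
cover [([195.8, 202.0], 122), ([271.5, 225.5], 169), ([188.6, 328.9], 89), ([234.0, 346.7], 102)] pose [ 0.5131 -0.2984  0.2181] res [[10.9, -6.3], [7.8, 7.4], [-2.9, 0.9], [-15.8, -2.0]]
rect ((513.6495971679688, -296.0376281738281), (180.55218505859375, 131.31820678710938), 9.670945167541504)
blue 214 240 248 303
case [([134.3, 192.3], 110), ([226.2, 213.3], 90), ([128.5, 344.1], 109), ([193.7, 349.0], 98)] pose [0.5672 0.0223 0.1429] res [[0.1, -0.1], [0.0, 0.1], [-0.1, -0.0], [-0.1, 0.0]]
```

The case fit is good to 0.1 mm: (0.5672, 0.0223, yaw 0.143). The cover outline measures 180.6 x 131.3 mm, centre (0.5136, -0.296), yaw 0.169. Both match the given sizes. Next I align above the grip with a +80.3° turn about tool z.

```bash
python3 -m pendant '[[8.5,-5.6,-0.64,11,0,0,80.3],[8.5,-5.6,-0.64,11,0,0,80.3],[8.5,-5.6,-0.64,11,0,0,80.3],[8.5,-5.6,-0.64,11,0,0,80.3],[8.5,-5.6,-0.64,11,0,0,80.3],[8.5,-5.6,-0.64,11,0,0,80.3],[8.5,-5.6,-0.64,11,0,0,80.3],[8.5,-5.6,-0.64,11,0,0,80.3],[8.5,-5.6,-0.64,11,0,0,80.3],[8.5,-5.6,-0.64,11,0,0,80.3],[8.5,-5.6,-0.64,11,0,0,80.3],[8.5,-5.6,-0.64,11,0,0,80.3]]'
python3 - <<'E'
from h import *
cv2.imwrite('pics/w2.png',bot.read_camera('wrist'));m=bot.camera_model('wrist')
s=bot.read_state();print(s['tool_pos'],s['q'])
from scipy.spatial.transform import Rotation as R
print(R.from_rotvec(s['tool_rot']).as_matrix().round(4))
print("proj grip",proj(m,np.array([.5136,-.296,.04])))
for x,y in [(-90,65),(-90,-65),(90,65),(90,-65)]:
    t=.1688;print(proj(m,np.array([.5136+(x*np.cos(t)-y*np.sin(t))/1e3,-.296+(x*np.sin(t)+y*np.cos(t))/1e3,.005])).round(1))
E
```

```text
clock: 4.95
tool_pos: [0.5139, -0.2957, 0.1214]
tool_rot: [3.13, 0.268, 0.0]
contact_force: [0.5, 0.6, -0.1]
finger_gap: 0.0848
gripper_force: 0.0
[ 0.51382592 -0.29575542  0.121357  ] [-6.39631383e-01  3.81385530e-01  1.63332516e+00  4.04025189e-05
  1.12670935e+00  7.60332761e-01]
[[ 9.854e-01  1.700e-01  2.000e-04]
 [ 1.700e-01 -9.854e-01 -1.000e-04]
 [ 1.000e-04  1.000e-04 -1.000e+00]]
proj grip [217.00962273 280.50222118]
[289.2 216.5]
[289.4 343.9]
[101.1 202.8]
[101.5 358.6]
```

View pics/w2.png

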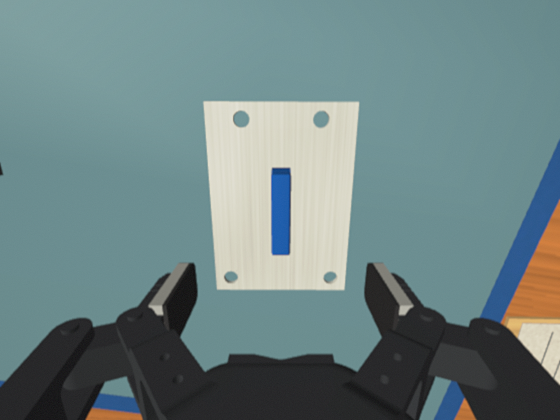

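The wrist view shows the cover squared up, with the blue bar at (212,281) midway between the fingers. The corners match the prediction within 1 px, so I descend and grip.

```bash
python3 - <<'E'
from h import *
measure("cover",.005,[(119,241),(119,321),(277,231),(277,330)][2:]+[(119,241),(119,321)])
E
python3 -m pendant '[[8.5,0,0,3,0,0,0],[8.5,0,0,6,0,0,0],[8.5,0,0,8.5,0,0,0],[8.5,0,0,10,0,0,0],[8.5,0,0,10.9,0,0,0],[8.5,0,0,10.9,0,0,0],[0,0,0,10.9,0,0,0],[0,0,0,10.9,0,0,0],[0,0,0,10.9,0,0,0],[0,0,0,10.9,0,0,0],[0,0,0,10.9,0,0,0],[0,0,0,10.9,0,0,0]]' 80
python3 -m pendant '[[0,0,0,0,0,0,0],[0,0,0,0,0,0,0],[0,0,0,0,0,0,0],[0,0,0,0,0,0,0]]'
```

```text
cover [([276.6, 230.2], 134), ([276.6, 329.3], 128), ([118.6, 240.6], 227), ([118.7, 320.5], 227)] pose [ 0.514  -0.2956  0.1672] res [[-0.1, 0.1], [-0.3, -0.3], [0.3, 0.2], [0.1, 0.0]]
clock: 6.25
tool_pos: [0.5139, -0.2961, 0.0131]
tool_rot: [3.13, 0.265, 0.001]
contact_force: [-1.4, 1.0, 5.5]
finger_gap: 0.0145
gripper_force: 80.6
clock: 6.65
tool_pos: [0.5139, -0.2961, 0.0131]
tool_rot: [3.13, 0.265, 0.001]
contact_force: [-0.9, 0.8, 5.3]
finger_gap: 0.0147
gripper_force: 80.6
```

```bash
python3 -m pendant '[[0,0,0,-1,0,0,0],[0,0,0,-3,0,0,0],[0,0,0,-6,0,0,0],[0,0,0,-9,0,0,0],[0,0,0,-12,0,0,0],[0,0,0,-14,0,0,0],[0,0,0,-14,0,0,0],[0,0,0,-14,0,0,0]]'
python3 -m pendant '[[0,0.7,-2,0,0,0,0],[0,1.75,-5,0,0,0,0],[0,3.15,-9,0,0,0,0],[0,4.55,-13,0,0,0,0.5],[0,5.95,-17,0,0,0,1],[0,7.35,-21,0,0,0,1.45],[0,8.75,-25,0,0,0,1.45],[0,9.8,-28,0,0,0,1.45],[0,10.67,-30.44,0,0,0,1.45],[0,10.67,-30.44,0,0,0,1.45],[0,10.67,-30.44,0,0,0,1.45],[0,10.67,-30.44,0,0,0,1.45]]'
python3 - <<'E'
from h import *
a=bot.read_camera('wrist');s=bot.read_state();print(s['tool_pos'],s['tool_rot'])
b=bot.read_camera('scene')[120:280,180:340];c=bot.read_camera('side')[120:280,200:360]
cv2.imwrite('pics/v3.png',np.hstack([cv2.resize(a,(380,285)),cv2.resize(b,(285,285))]))
cv2.imwrite('pics/wr3.png',a)
E
```

```text
clock: 7.45
tool_pos: [0.513, -0.2956, 0.1516]
tool_rot: [-3.13, -0.266, 0.001]
contact_force: [-0.1, 0.7, -3.8]
finger_gap: 0.0149
gripper_force: 79.5
clock: 8.65
tool_pos: [0.5666, 0.0213, 0.151]
tool_rot: [3.133, 0.225, -0.004]
contact_force: [-0.3, -0.5, -3.9]
finger_gap: 0.0141
gripper_force: 79.5
[0.56684922 0.02108156 0.15134863] [ 3.13334945e+00  2.24433048e-01 -3.11583177e-03]
```

View pics/v3.png

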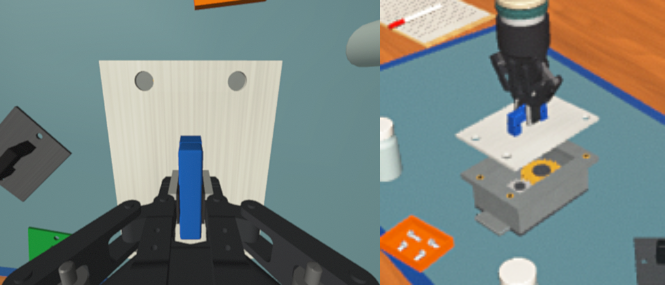

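The wrist shows the cover level in the fingers, with the narrow holes in the half-size view at (80,144) and (80,237). The scene view shows it hovering over the case. I'll measure the held cover and the settled state.

```bash
cat >> h.py <<'E'
def held(ztop,rc):
    m=bot.camera_model("wrist");im=bot.read_camera("wrist");s=bot.read_state()
    R=[refine(im,x,"cover") for x in rc]
    P=[back(m,r[0],ztop)[:2] for r in R]; v,res=fit({2:P[0],3:P[1]})
    print("tool",s['tool_pos'].round(4),s['tool_rot'].round(4),[(r[0].round(1).tolist(),r[1]) for r in R],"cover",v.round(4),res.tolist(),"gap mm",np.hypot(*(P[0]-P[1]))*1e3)
E
python3 - <<'E'
from h import *
held(.1513-.0131+.005,[(118,212),(118,349)])
s=bot.read_state();print(s['contact_force'],s['moment'],s['gripper_force'],s['qvel'].round(3))
E
```

```text
tool [0.5673 0.0211 0.1521] [ 3.1335e+00  2.2380e-01 -7.0000e-04] [([117.4, 200.5], 37), ([108.0, 357.0], 1)] cover [0.5708 0.0181 0.2001] [[0.9, -4.5], [-0.9, 4.5]] gap mm 77.21268510280863
[-0.44731214 -0.03027581 -3.585492  ] [-0.00516988  0.00317036  0.03473553] 79.48833346366882 [ 0.003 -0.005 -0.004  0.001  0.001 -0.   ]
```

```bash
sed -i 's/def refine(im,rc,kind):/def refine(im,rc,kind,w=13):/; s/astype(int);w=13/astype(int)/; s/refine(im,x,"cover") for x in rc/refine(im,x,"cover",24) for x in rc/' h.py
python3 -c "
from h import *
held(.1521-.0131+.005,[(118,212),(118,349)])"
python3 -m pendant '[[0,0,-0.1,1,0,0,0],[0,0,-0.1,2,0,0,0],[0,0,-0.1,3,0,0,0],[0,0,-0.1,4,0,0,0],[0,0,-0.1,4.5,0,0,0],[0,0,-0.1,4.5,0,0,0],[0,0,-0.1,4.5,0,0,0],[0,0,-0.1,4.5,0,0,0],[0,0,-0.1,4.5,0,0,0]]'
python3 -c "
from h import *
held(.107-.0131+.005,[(118,212),(118,349)])
cv2.imwrite('pics/w4.png',bot.read_camera('wrist'))"
```

```text
tool [0.5674 0.0212 0.1522] [ 3.1335e+00  2.2390e-01 -2.0000e-04] [([119.1, 211.4], 657), ([118.6, 348.9], 639)] cover [0.5675 0.0209 0.1461] [[-0.0, 0.1], [0.0, -0.1]] gap mm 67.85664408039521
clock: 9.8
tool_pos: [0.5678, 0.023, 0.1078]
tool_rot: [3.133, 0.226, 0.002]
contact_force: [0.7, -0.3, -3.0]
finger_gap: 0.0147
gripper_force: 79.4
tool [0.5677 0.023  0.1078] [3.1332e+00 2.2610e-01 1.7000e-03] [([118.8, 208.5], 502), ([117.9, 352.3], 453)] cover [0.5683 0.0225 0.1501] [[0.3, -1.7], [-0.3, 1.7]] gap mm 71.38742345051807
```

View pics/w4.png

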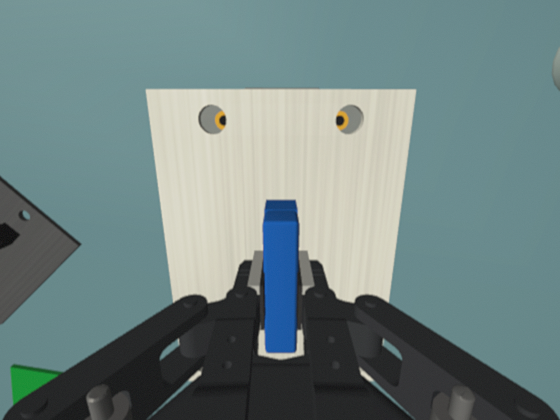

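The wrist view shows the brass threaded holes through the cover holes at (120,224) and (120,340). They sit symmetrically and are offset only by parallax. I lower to about 11 mm of gap.

```bash
python3 -m pendant '[[0,-0.05,0,0.5,0,0,0],[0,-0.05,0,1,0,0,0],[0,-0.05,0,1.4,0,0,0],[0,-0.05,0,1.4,0,0,0],[0,-0.05,0,1.4,0,0,0],[0,-0.05,0,1.4,0,0,0],[0,-0.05,0,1.4,0,0,0]]'
python3 - <<'E'
from h import *
m=bot.camera_model('wrist');a=bot.read_camera('wrist');s=bot.read_state();print(s['tool_pos'],s['tool_rot'],s['contact_force'])
zt=s['tool_pos'][2]-.0131+.005
for k,(r,c) in {2:(119,212),3:(119,349)}.items():
    p=a[r-24:r+25,c-24:c+25].astype(int)
    # whole cover hole: not plate-coloured (plate is light)
    h=((p.min(2)<150)).astype(np.uint8)
    n,l,st,ce=cv2.connectedComponentsWithStats(h);i=1+np.argmax(st[1:,4])
    cnt=cv2.findContours((l==i).astype(np.uint8),0,1)[0][0];(ex,ey),ax,_=cv2.fitEllipse(cv2.convexHull(cnt))
    b=np.clip(p[...,2]-p[...,0]-40,0,80)*(l==i);yy,xx=np.nonzero(b>20)
    bh=cv2.minEnclosingCircle(np.c_[xx,yy].astype(np.float32))
    C=back(m,(r-24+ey,c-24+ex),zt);B=back(m,(r-24+bh[0][1],c-24+bh[0][0]),.07)
    print(k,"cover",C.round(4),"axes",np.round(ax,1),"brass",B.round(4),"r",round(bh[1],1),"diff mm",((C-B)[:2]*1e3).round(1))
b=bot.read_camera('scene')[170:260,210:310];c=bot.read_camera('side')[160:250,215:315]
cv2.imwrite('pics/v5.png',np.vstack([np.hstack([cv2.resize(b,(380,342),interpolation=2),cv2.resize(c,(380,342),interpolation=2)]),cv2.copyMakeBorder(cv2.resize(a[80:160,170:390],(660,240),interpolation=2),0,0,0,100,0)]))
E
```

```text
clock: 10.6
tool_pos: [0.5671, 0.0229, 0.0935]
tool_rot: [3.133, 0.226, 0.001]
contact_force: [0.1, -0.3, -3.7]
finger_gap: 0.0149
gripper_force: 79.5
[0.56707416 0.02293449 0.09350201] [3.13337564e+00 2.26046230e-01 7.77438695e-04] [-0.07109565 -0.56625508 -4.93277787]
2 cover [0.6375 0.0674 0.0854] axes [27.2 29.4] brass [0.6375 0.0671 0.07  ] r 10.6 diff mm [0.  0.2]
3 cover [6.474e-01 3.000e-04 8.540e-02] axes [26.  29.8] brass [ 0.6472 -0.0007  0.07  ] r 10.9 diff mm [0.2 1.1]
```

View pics/v5.png

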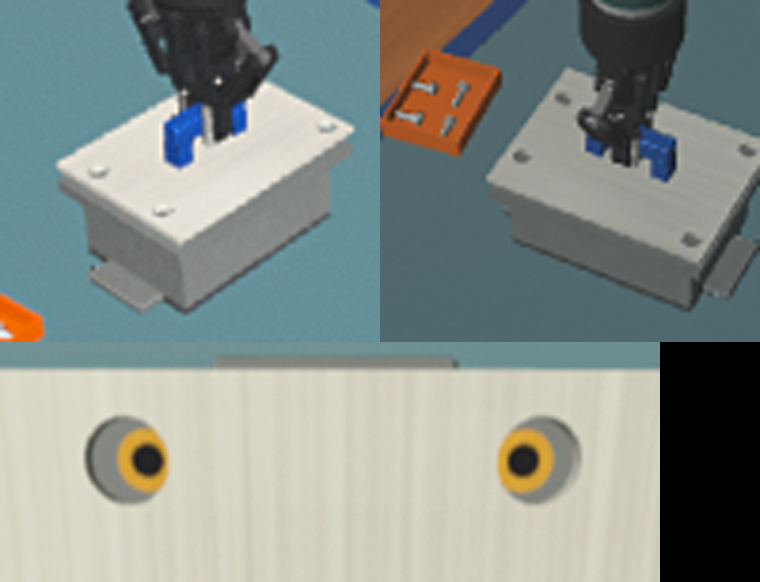

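All four holes line up. The visible threaded holes at wrist (120,221) and (120,344) are within about 1 mm of their cover holes, the gap is about 10 mm, and there is no contact. I hold briefly, then hand in.

```bash
python3 -m pendant '[[0,0,0,0,0,0,0],[0,0,0,0,0,0,0],[0,0,0,0,0,0,0],[0,0,0,0,0,0,0],[0,0,0,0,0,0,0],[0,0,0,0,0,0,0]]'
python3 -c "
from workcell import bot
print(abs(bot.read_state()['qvel']).max());print(bot.sign_off())"
```

```text
clock: 11.35
tool_pos: [0.5669, 0.0229, 0.0933]
tool_rot: [-3.133, -0.226, -0.0]
contact_force: [-0.3, 0.2, -3.7]
finger_gap: 0.0145
gripper_force: 79.5
0.002912024183030871
the job is handed in; nothing more can be done
None
```

The job is handed in with the cover gripped and held still, level, about 10 mm above the case rim; the narrow pair of holes measured within about 1.1 mm, while the wide pair's alignment is inferred from the fitted pose, and no verdict came back from the sign-off.

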